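Crank the recording turntable on by one turn of its hand wheel

ROBOT

A 6-joint arm with a two-finger parallel gripper is mounted at the origin on the work surface. World frame = base frame: x ahead of the robot, y to its left, z up, the work surface at z = 0. Lengths are in m, angles in degrees, forces in N, time in s.
With the tool pointing down it reaches from about 0.4 to 0.825 m from the base axis. Payload 7 kg.
Tool frame: the origin (TCP) lies midway between the tips of the shut fingers; the grasp point (between the pads) lies 19 mm behind it; z points along the fingers, x is the direction in which the jaws open and shut, and the axes are right-handed (so a half turn about z gives the same grasp; the last joint's range is limited). The gripper opens to 88 mm and grips with 3 to 60 N. Pads are 19 mm wide; open, the fingers measure 130 mm over their backs; the gripper's body (78 mm by 193 mm) begins 47 mm behind the grasp point.
Start: joints at [-50.185, 20.546, 0.682, 0, -70.136, -16.507], TCP at [0.267, -0.62, 0.227] pointing down, gripper open.
Joint ranges: [-176.03, 176.03], [-82.01, 121.73], [-58.28, 71.71], [-173.87, 95.51], [-174.79, -0.11], [-173.66, 173.66]. Speed limits (degrees/s): [136.94, 136.94, 172.46, 180, 180, 180].

INTERFACE

Orientations are given as [roll, pitch, yaw] about the fixed x, y, z axes, in that order (R = Rz(yaw) Ry(pitch) Rx(roll)).
In Python, from plant import * gives the robot as it stands. The module is installed in compiled form; this text tells all that it offers.
- The arm moves only by the shell command python3 -m pendant 'ROWS' [OPENING]. ROWS is JSON, a list that holds one entry, the list of rows, each a list of 6 numbers: the shift along the world's x, y, z in mm, then the turn, a rotation vector about the world's x, y, z in degrees. A call has 1 to 10 rows; each row is the pose to reach, as a shift and turn from the pose commanded when the call began; what a row does not reach only later rows make up. A row lasts 1/8 s, in which the tool goes at most 62.5 mm and 10.7 degrees, less where a joint would pass 70% of its speed; a pose out of reach is approached as far as the arm can. A call with a gripper value outside its range is refused whole. OPENING is the closure, from -1 (fully open) to 1 (shut), set as the call begins (- or left out, the last holds). The fingers move at their own pace and stop on an object; the grip force is fixed at half the most. Time passes only in rows, so rows that repeat a pose let the fingers close. It gives the time, the measured TCP pose, the force and the opening at its end, in the units of the state.
- get_obs(): the state, without advancing time (a new reading comes with each control period).
- snapshot(name): name is "scene" or "top" or "wrist"; returns a dict with "pixels" (400x640x3 uint8, red, green, blue), "depth" (400x640 float32, m along the optical axis (not along the pixel's ray), 0 where there is no reading), "fx", "fy", "cx", "cy" (pixels), "pose" (4x4, takes a point from camera to world coordinates); the wrist camera has in their place "tool_from_camera" (4x4, takes a point from camera to tool coordinates, whose origin is the TCP and whose axes are the tool frame's). Camera axes: x right, y down, z forward; pixel columns grow to the right and rows downward; lengths in m; the calibration is good to about 2 mm. A picture is of the moment at which its call begins: read the wrist's pose just before it.
- close_job(): hands the job in, once; it reports no verdict.
The state is a dict: "clock": time; "joint_pos": joint angles; "qvel": joint speeds; "tau": joint torques, N m; "tool_pos": TCP position; "orientation": TCP orientation; "force": force on the tool from outside, world axes, zero at the start; "moment": the same for the moment, N m; "opening": finger opening in m.
Only numpy, scipy, OpenCV 4.12 (cv2) and the standard library are available. Lean on these libraries where they do the work, as an engineer would, in place of code of your own. Each camera call takes 0.05 s, during which the arm holds its last target. There are 200 camera calls.

TASK

Bring the mended bowl round a quarter turn for its next photograph: with a fingertip against the upright black handle, push the hand wheel clockwise (seen from above) through exactly one full turn, no further, so that the handle stands beside the steel pointer again, and leave it there at rest. Only push the handle, never take it between the fingers; do not touch the bowl or the turntable plate it stands on, and leave the other things on the table where they are.

Things in the scene. Friction and masses are not known exactly. Their poses are not given: they have to be found in the camera images.
- stand: Fixed grey machine stand carrying the hand wheel and, 220 mm away along its +x axis, a turntable. Origin: on the table surface (z = 0) straight below the wheel's axis; z up. Base slab 12 mm high, from x = -70 to +300 mm, y = -75 to +75 mm; gear housing 110 x 110 mm, 70 mm high, under the wheel. It is bolted down; its place and yaw differ each time. Nothing of the stand apart from wheel and handle is higher than 103 mm.
- wheel_hub (a point): Top centre of the wheel's hub, on its vertical axis, 109 mm above the table. The aluminium wheel lies level: rim radius 75 mm to the middle of its 14 mm thick round bar, three spokes, the rim's top 104 mm above the table, spokes a little lower.
- handle_top (a point): Centre of the top face of the upright black handle (round, 22 mm in diameter) that stands on the rim at the end of one spoke, 75 mm from the wheel's axis. The handle runs from about 107 mm to 162 mm above the table (this point: 162 mm), travels round with the wheel, spins freely about its own upright axis and does not tilt. Turning the wheel takes about 3 to 4 N at the handle; it stays where it is left, without coasting.
- pointer (a point): Top of the fixed upright steel pointer (14 mm wide, 6 mm thick) just outside the rim, 100 mm from the wheel's axis along the stand's -x axis, 103 mm above the table. At the start the handle stands exactly on the line from the wheel's axis to this pointer.
- wheel (a joint): Turn of the hand wheel in rad: 0 at the start (handle at the pointer), growing clockwise seen from above; one full turn is 6.283. There is no stop in the mechanism: it can be pushed past one turn. The plate turns a quarter as far, by gearing, the opposite way.
- plate_centre (a point): Fixed point at the centre of the turntable plate's upper face, 38 mm above the table.
- plate: Grey turntable plate, 180 mm in diameter, 12 mm thick, its top 38 mm above the table; origin: centre of its underside. It is geared to the wheel and turns anticlockwise a quarter as far as the wheel turns clockwise.
- bowl: Loose mended terracotta bowl with strips of paper tape, 120 mm across the rim, 60 mm high, about 0.3 kg, standing near the centre of the plate; its rim is 98 mm above the table. Origin: centre of its underside, z up.
- tape_roll: Loose roll of paper tape lying flat, 100 mm across, 25 mm high, beside the wheel on the stand's +y side. Origin: centre of its underside.
- small_cup: Loose small terracotta cup, 70 mm across, 60 mm high, beside the wheel on the stand's -y side. Origin: centre of its underside.
- rim_sherd: Loose dark curved sherd lying flat, about 85 x 40 mm, 9 mm thick, near the wheel on its +y side towards the pointer. Origin: middle of its underside.
- handle: The black handle itself, a revolving grip carried by the wheel; origin on its axis at its foot, 101 mm above the table; z up.
Mind the look-alikes: they are no part of the job. Leave any blue, green or yellow look-alike of the bowl alone.

How it is judged:
By the outcome, as a careful person would: the job done as asked, in the order asked, and still so for the second after the job is handed in, with the robot touching nothing.
It also fails if it takes over 59 s, if anything falls off the work surface, if the arm or the gripper's body presses on something with over 40 N, if the wrist force passes 120 N, or if a joint passes its speed limit or range.

## Working session

There is one attempt and no reset: what is moved stays moved. The work goes in short steps, Python scripts to look and compute and a shell command to move; the robot and the scene stay as the last step left them, time stands still between calls to the robot, and variables do not carry over. Pictures are saved under pics/ and viewed, about 8 in all and at most 12, crops included, and the job is handed in when it is done.

```bash
mkdir -p pics; cat > h.py <<'E'
from plant import *
import numpy as np, cv2
def snap(name, f):
    s=snapshot(name); cv2.imwrite('pics/'+f+'.png', s['pixels'][:,:,::-1]); np.savez('pics/'+f+'.npz',**s); return s
def cloud(s):
    d=s['depth']; v,u=np.mgrid[:d.shape[0],:d.shape[1]]
    P=np.stack([(u-s['cx'])/s['fx']*d,(v-s['cy'])/s['fy']*d,d],-1)
    W=P@s['pose'][:3,:3].T+s['pose'][:3,3]; W[d==0]=np.nan; return W
E
python3 - <<'E'
from h import *
o=get_obs(); print(o)
s=snap('top','top1'); W=cloud(s); print(s['pose'])
s2=snap('scene','scene1')
z=W[...,2]; m=(z>.15)&(z<.17)
n,l,st,c=cv2.connectedComponentsWithStats(m.astype(np.uint8))
for i in range(1,n):
    if st[i,4]>15: print(st[i],c[i],np.nanmedian(W[l==i],0))
E
```

```text
{'clock': 0.0, 'joint_pos': array([-5.01841607e+01,  2.05908374e+01,  6.34321883e-01, -2.10204320e-02,
       -7.01350460e+01, -1.65080584e+01]), 'qvel': array([-0.02756694,  0.06810488,  0.02180617,  0.02095466,  0.0179198 ,
        0.02726391]), 'tau': array([ 1.42088484e-03, -5.82714593e+01,  2.93060911e+01,  6.99731067e+00,
        6.72025941e-03, -2.31981066e-04]), 'tool_pos': array([ 0.26688098, -0.61947354,  0.22563076]), 'orientation': array([-1.79992926e+02, -9.34027997e-02,  1.13300616e+02]), 'force': array([0.00811705, 0.57632262, 0.02844642]), 'moment': array([-0.00403848,  0.03489373,  0.020132  ]), 'opening': 0.08826090160283592}
[[-0.02371584 -0.99116417  0.13050344  0.46516243]
 [-0.99960127  0.02150905 -0.0182936   0.00894619]
 [ 0.01532496 -0.13088525 -0.99127907  1.22306457]
 [ 0.          0.          0.          1.        ]]
[365 254  10   9  70] [369.5        258.24285714] [ 0.48709769 -0.12688313  0.16070881]
```

View pics/top1.png

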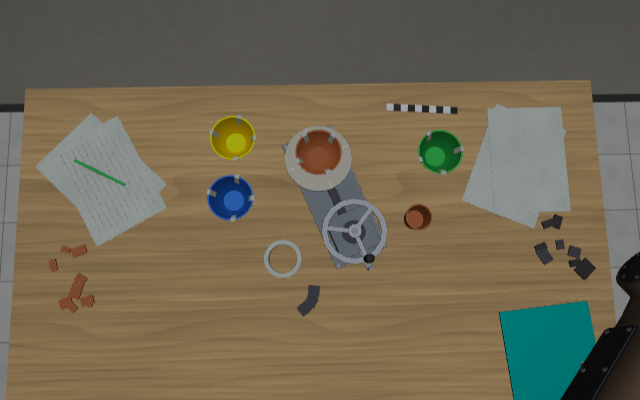

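The top view shows the wheel hub near (355,231), the handle at (369,258) towards the robot, the plate and bowl near (318,157), the cup at (418,217), the tape roll at (283,259) and the sherd at (309,300). Next I'll fit the wheel axis.

```bash
python3 - <<'E'
from h import *
from scipy.optimize import least_squares
s=dict(np.load('pics/top1.npz')); W=cloud(s); z=W[...,2]
v,u=np.mgrid[:400,:640]
near=np.hypot(u-355,v-231)<40
P=W[near&(z>.09)&(z<.112)]
h0=np.array([.56,-.10])
P=P[:,:2]; 
for _ in range(4):
    r=np.hypot(*(P-h0).T); Q=P[(r>.06)&(r<.09)]
    h0=least_squares(lambda c:np.hypot(*(Q-c).T)-.075,h0,loss='soft_l1',f_scale=.003).x
print('hub fit',h0,len(Q)); 
hp=W[(z>.155)&(z<.17)&near]; k=hp[:,:2]; print('handle',k.mean(0),hp[:,2].mean(),(k.min(0)+k.max(0))/2)
d=hp[:,:2].mean(0)-h0; print('r',np.hypot(*d),'ang',np.degrees(np.arctan2(d[1],d[0])))
P=W[(np.hypot(u-318,v-158)<45)&(z>.03)&(z<.045)][:,:2]
c=P.mean(0)
c=np.array(cv2.minEnclosingCircle((P*1000).astype(np.float32))[0])/1000
print('plate',c, 'dist',np.hypot(*(c-h0)),'ang',np.degrees(np.arctan2(*(c-h0)[::-1])))
hub=W[(np.hypot(u-355,v-231)<4)];print('hub',np.nanmedian(hub,0))
for n,(a,b) in dict(cup=(418,217),roll=(283,259),sherd=(309,300),green=(440,152)).items():
    m=(np.hypot(u-a,v-b)<25)&(z>.006)&(z<.12); p=W[m]; print(n,p.min(0),p.max(0))
E
```

```text
hub fit [ 0.55537566 -0.09865202] 1024
handle [ 0.48678871 -0.12714817] 0.16042649157794991 [ 0.4873017  -0.12730903]
r 0.07427112537732276 ang -157.43834966687416
plate [ 0.74471918 -0.01969538] dist 0.20514658313797565 ang 22.6362393784808
hub [ 0.5552945  -0.10004691  0.11028647]
cup [ 0.53996821 -0.31383     0.00605538] [ 0.65254099 -0.23699106  0.06479222]
roll [0.44076631 0.0343347  0.00625433] [0.55699714 0.1334226  0.03154714]
sherd [ 0.34325146 -0.03130021  0.00602874] [0.42468033 0.04923914 0.01281276]
green [ 0.70356222 -0.40007671  0.0060012 ] [ 0.82507437 -0.27859745  0.06604755]
```

View pics/scene1.png

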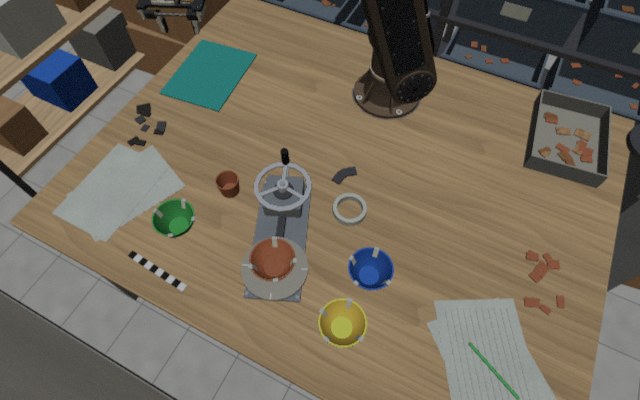

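Hub is near (0.5555, -0.099), stand yaw about 22.6°, handle at (0.487, -0.127). My plan is to push with the back of the shut fingers (tool -x side). The tool yaw starts near 275° and decreases at 5/6 of the wheel's rate, which keeps joint 6 in range. First I'll approach high, fingers shut.

```bash
python3 -m pendant '[[[14,28,0,0,0,10],[28,56,0,0,0,20],[42,84,0,0,0,30],[56,112,0,0,0,40],[70,140,0,0,0,50],[84,168,0,0,0,60],[98,196,0,0,0,70],[112,223,0,0,0,80],[126,251,0,0,0,90],[140,279,0,0,0,100]]]' 1
python3 -m pendant '[[[14,28,0,0,0,10],[28,56,0,0,0,20],[42,84,0,0,0,30],[56,112,0,0,0,40],[70,140,0,0,0,50],[84,167,0,0,0,62],[84,167,0,0,0,62]]]' 1
python3 - <<'E'
from h import *
o=get_obs(); print(o['joint_pos'],o['tool_pos'],o['orientation'],o['force'])
snap('wrist','wr1')
E
```

```text
clock: 1.35
tool_pos: [0.4072, -0.3398, 0.2263]
orientation: [180.0, -0.0, -146.4]
force: [0.0, 0.2, 1.3]
opening: 0.0003
clock: 2.22
tool_pos: [0.4916, -0.1725, 0.2262]
orientation: [180.0, 0.0, -84.4]
force: [-0.2, -0.5, 0.4]
opening: 0.0004
[ 2.26199551e+00  6.00777236e+00 -1.85628339e+01 -1.26004076e-02
 -6.54566504e+01  9.33034806e+01] [ 0.49157865 -0.17245662  0.22624502] [ 1.79973448e+02  1.30110810e-02 -8.44397636e+01] [-0.18905608 -0.48090926  0.35963671]
```

View pics/wr1.png

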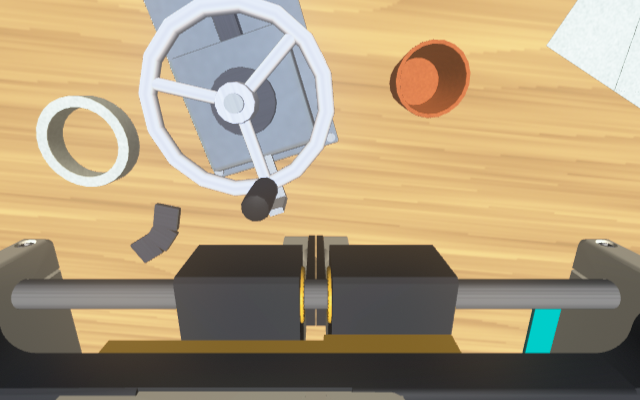

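The wrist view shows the handle at (258,200), the pointer just beside it, and the shut fingertips at (316,240). The yaw relation is ψ = j1 + j6 + 180, so the face that fits joint 6's range is the tool's -y side. Starting at ψ≈345° and ending at ≈35° works. I'll turn +70° and go down to a 15 mm standoff.

```bash
python3 -m pendant '[[[-3,2,0,0,0,10],[-6,4,0,0,0,20],[-9,6,0,0,0,30],[-12,8,0,0,0,40],[-14,11,0,0,0,50],[-14,11,0,0,0,60],[-14,11,0,0,0,70],[-14,11,-35,0,0,70],[-14,11,-70,0,0,70],[-14,11,-104,0,0,70]]]' 1
python3 -m pendant '[[[0,0,0,0,0,0],[0,0,0,0,0,0]]]'
python3 - <<'E'
from h import *
o=get_obs(); print(o['joint_pos'],o['tool_pos'],o['orientation'],o['force'])
s=snap('wrist','wr2'); print(s['tool_from_camera'])
snap('scene','scene2')
cv2.imwrite('pics/sc2c.png',cv2.resize(cv2.imread('pics/scene2.png')[110:260,200:400],None,fx=4,fy=4))
E
```

```text
clock: 3.52
tool_pos: [0.4765, -0.1637, 0.1216]
orientation: [-180.0, -0.0, -14.9]
force: [1.9, 0.2, -0.8]
opening: 0.0004
clock: 3.78
tool_pos: [0.4776, -0.1635, 0.1237]
orientation: [180.0, -0.1, -14.7]
force: [-0.3, 1.3, 0.1]
opening: 0.0002
[ 3.46068213e+00  9.99752346e+00 -2.86637386e+01  3.67588342e-02
 -5.12845154e+01  1.61767467e+02] [ 0.47761702 -0.1634566   0.12370235] [ 1.79989701e+02 -6.04753452e-02 -1.47488681e+01] [-0.26037954  1.33236361  0.09930827]
[[ 9.99998683e-01  2.74819921e-04  1.59978089e-03 -5.56505635e-04]
 [-7.38989618e-04  9.54582016e-01  2.97947358e-01 -8.11557263e-02]
 [-1.44524020e-03 -2.97948148e-01  9.54580962e-01 -1.58245087e-01]
 [ 0.00000000e+00  0.00000000e+00  0.00000000e+00  1.00000000e+00]]
```

View pics/wr2.png

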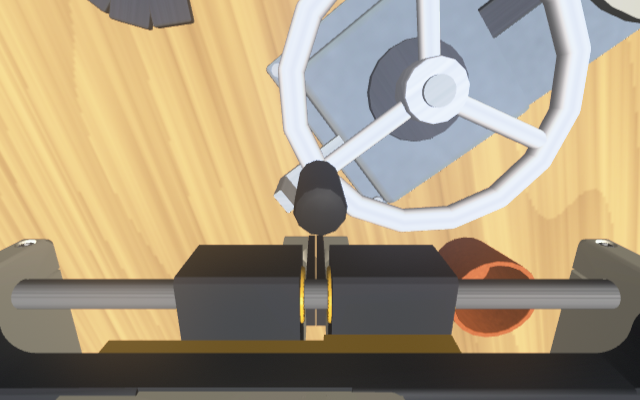

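View pics/sc2c.png

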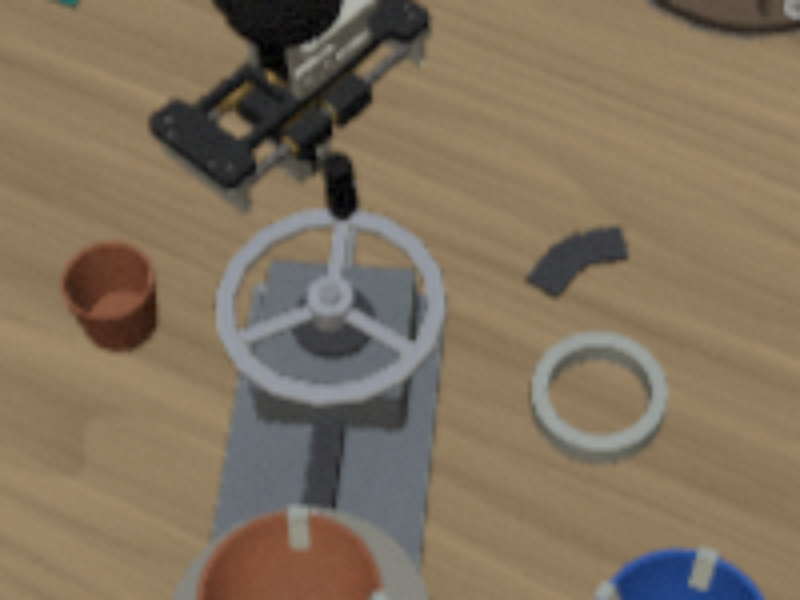

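The handle at (320,205) sits straight ahead of the shut fingertips at (318,240). I'll use the depth images to measure the finger face and the clearances, then compute the path.

```bash
python3 - <<'E'
from h import *
s=dict(np.load('pics/wr2.npz')); s['pose']=s['tool_from_camera']; T=cloud(s)*1000
np.set_printoptions(precision=1,suppress=True)
for u,v in [(290,239),(300,239),(330,239),(342,239),(295,250),(312,250),(317,300),(240,260),(240,300),(400,260),(320,215),(320,228),(320,190),(320,170)]: print((u,v),T[v,u])
hp=T[(T[...,2]<-36)&(T[...,2]>-43)&(abs(T[...,0])<20)&(T[...,1]<-15)]
print('handle top tool',hp.mean(0),hp.min(0),hp.max(0))
E
cat > path.py <<'E'
import numpy as np,sys
C=np.array([555.5,-99.2]); th0=-157.4
def pose(a,off=20.5,adv=0):   # a wheel angle deg
    psi=345.3-310/360*a; n=np.radians(psi+90); th=np.radians(th0-a)
    return np.r_[C+75*np.array([np.cos(th),np.sin(th)])-off*np.array([np.cos(n),np.sin(n)]),psi]
def rows(a0,a1,k,cur=None,**kw):
    p0=pose(a0,**kw) if cur is None else np.array(cur)
    print([[round(d[0],1),round(d[1],1),0,0,0,round(d[2],1)] for d in (pose(a,**kw)-p0 for a in np.linspace(a0,a1,k+1)[1:])])
E
python3 -c "
from path import *
print(pose(0),pose(0)-[477.5,-162.5,345.3]); print(pose(6))"
```

```text
(290, 239) [-13.1 -10.7  -6.9]
(300, 239) [ -8.  -11.2  -7.9]
(330, 239) [  7.  -11.1  -7.6]
(342, 239) [ 13.  -11.4  -8.4]
(295, 250) [ -6.2 -38.7 -74.2]
(312, 250) [ -1.9  -9.5 -16.7]
(317, 300) [  0.  -29.1 -84. ]
(240, 260) [-20.4 -38.9 -80.4]
(240, 300) [-18.6 -33.4 -90.1]
(400, 260) [ 22.1 -38.7 -80.1]
(320, 215) [  1.5 -35.4 -37.8]
(320, 228) [  1.5 -30.5 -39.2]
(320, 190) [  1.4 -45.7 -38. ]
(320, 170) [  1.8 -47.2 -10.8]
handle top tool [  1.4 -37.3 -38.1] [ -8.8 -47.3 -40.5] [ 11.8 -26.4 -36. ]
[ 481.05719585 -147.85113813  345.3       ] [ 3.55719585 14.64886187  0.        ]
[ 476.65924158 -139.90659041  340.13333333]
```

The finger face is at y≈-11 mm, so the offset is 22 mm. The gripper's blocks clear the handle top by more than 30 mm. Next I'll work out the rows.

```bash
sed -i 's/off=20.5/off=22/' path.py; python3 -c "
from path import *
rows(-5,45,10,cur=[477,-163,345.3])
for a in (45,105,165,225,285): rows(a,a+60,10)
rows(345,360,5)"
```

```text
[[np.float64(3.7), np.float64(13.7), 0, 0, 0, np.float64(0.0)], [np.float64(-0.2), np.float64(20.3), 0, 0, 0, np.float64(-4.3)], [np.float64(-3.4), np.float64(27.2), 0, 0, 0, np.float64(-8.6)], [np.float64(-6.0), np.float64(34.4), 0, 0, 0, np.float64(-12.9)], [np.float64(-8.1), np.float64(41.7), 0, 0, 0, np.float64(-17.2)], [np.float64(-9.4), np.float64(49.2), 0, 0, 0, np.float64(-21.5)], [np.float64(-10.2), np.float64(56.7), 0, 0, 0, np.float64(-25.8)], [np.float64(-10.3), np.float64(64.3), 0, 0, 0, np.float64(-30.1)], [np.float64(-9.7), np.float64(71.8), 0, 0, 0, np.float64(-34.4)], [np.float64(-8.5), np.float64(79.3), 0, 0, 0, np.float64(-38.8)]]
[[np.float64(2.3), np.float64(8.7), 0, 0, 0, np.float64(-5.2)], [np.float64(5.4), np.float64(17.2), 0, 0, 0, np.float64(-10.3)], [np.float64(9.4), np.float64(25.2), 0, 0, 0, np.float64(-15.5)], [np.float64(14.1), np.float64(32.8), 0, 0, 0, np.float64(-20.7)], [np.float64(19.6), np.float64(39.9), 0, 0, 0, np.float64(-25.8)], [np.float64(25.8), np.float64(46.3), 0, 0, 0, np.float64(-31.0)], [np.float64(32.6), np.float64(52.0), 0, 0, 0, np.f
[... 2505 characters left out ...]
at64(-4.8), 0, 0, 0, np.float64(-25.8)], [np.float64(-46.7), np.float64(-3.3), 0, 0, 0, np.float64(-31.0)], [np.float64(-54.2), np.float64(-1.1), 0, 0, 0, np.float64(-36.2)], [np.float64(-61.4), np.float64(2.0), 0, 0, 0, np.float64(-41.3)], [np.float64(-68.2), np.float64(5.7), 0, 0, 0, np.float64(-46.5)], [np.float64(-74.6), np.float64(10.1), 0, 0, 0, np.float64(-51.7)]]
[[np.float64(-3.0), np.float64(2.4), 0, 0, 0, np.float64(-2.6)], [np.float64(-5.8), np.float64(5.0), 0, 0, 0, np.float64(-5.2)], [np.float64(-8.6), np.float64(7.8), 0, 0, 0, np.float64(-7.8)], [np.float64(-11.1), np.float64(10.6), 0, 0, 0, np.float64(-10.3)], [np.float64(-13.5), np.float64(13.6), 0, 0, 0, np.float64(-12.9)]]
```

```bash
python3 -m pendant '[[[2,7,0,0,0,0],[3.7,13.7,0,0,0,0],[-0.2,20.3,0,0,0,-4.3],[-3.4,27.2,0,0,0,-8.6],[-6,34.4,0,0,0,-12.9],[-8.1,41.7,0,0,0,-17.2],[-9.4,49.2,0,0,0,-21.5],[-10.2,56.7,0,0,0,-25.8],[-10.3,64.3,0,0,0,-30.1],[-9.7,71.8,0,0,0,-34.4]]]' 
python3 - <<'E'
from h import *
o=get_obs(); print(o['joint_pos'],o['force'],o['orientation'])
s=snap('wrist','wr3'); s['pose']=s['tool_from_camera']; T=cloud(s)*1000
hp=T[(T[...,2]<-35)&(T[...,2]>-44)&(abs(T[...,0])<25)&(T[...,1]<-12)&(T[...,1]>-60)]
print('handle top tool',hp.mean(0),hp.min(0),hp.max(0))
E
```

```text
clock: 5.12
tool_pos: [0.4669, -0.0909, 0.123]
orientation: [179.9, -0.0, -49.2]
force: [-1.6, -2.3, 2.2]
opening: -0.0002
[ 1.27908478e+01  7.38593045e+00 -3.20490603e+01  4.34723577e-02
 -5.06065854e+01  1.17971452e+02] [-1.63989665 -2.3412443   2.21804589] [ 1.79947526e+02 -1.01491173e-02 -4.92100937e+01]
handle top tool [  1.86099565 -24.27216756 -38.49607869] [ -7.96462182 -32.67953926 -40.73209896] [ 13.83210642 -12.06082326 -35.02200144]
```

View pics/wr3.png

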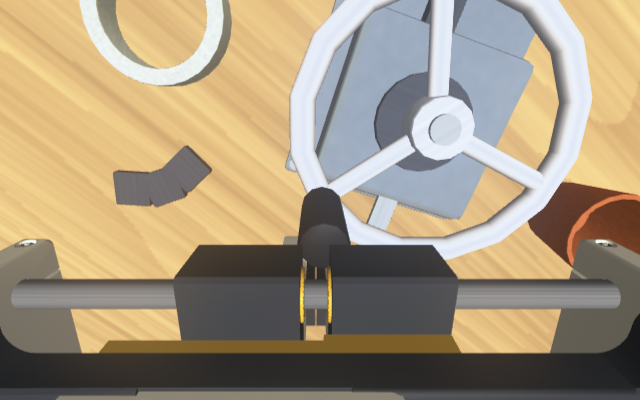

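Contact is good: the handle is centred at (322,225) and has moved along with the finger. I'll recompute the tables from 40° and carry on.

```bash
sed -i 's/print(\[\[/print([[/; s/round(d\[\([0-2]\)\],1)/float(round(d[\1],1))/g' path.py; python3 -c "
from path import *
for a in (40,100,160,220,280): rows(a,a+60,10)"
```

```text
[[1.5, 8.9, 0, 0, 0, -5.2], [3.9, 17.6, 0, 0, 0, -10.3], [7.2, 26.0, 0, 0, 0, -15.5], [11.3, 34.0, 0, 0, 0, -20.7], [16.2, 41.5, 0, 0, 0, -25.8], [21.8, 48.4, 0, 0, 0, -31.0], [28.1, 54.7, 0, 0, 0, -36.2], [35.0, 60.3, 0, 0, 0, -41.3], [42.4, 65.2, 0, 0, 0, -46.5], [50.2, 69.3, 0, 0, 0, -51.7]]
[[8.2, 3.2, 0, 0, 0, -5.2], [16.7, 5.6, 0, 0, 0, -10.3], [25.3, 7.1, 0, 0, 0, -15.5], [34.0, 7.7, 0, 0, 0, -20.7], [42.7, 7.4, 0, 0, 0, -25.8], [51.4, 6.2, 0, 0, 0, -31.0], [59.8, 4.1, 0, 0, 0, -36.2], [67.9, 1.2, 0, 0, 0, -41.3], [75.7, -2.5, 0, 0, 0, -46.5], [83.0, -7.0, 0, 0, 0, -51.7]]
[[6.8, -5.2, 0, 0, 0, -5.2], [13.0, -11.1, 0, 0, 0, -10.3], [18.6, -17.5, 0, 0, 0, -15.5], [23.4, -24.5, 0, 0, 0, -20.7], [27.5, -31.9, 0, 0, 0, -25.8], [30.8, -39.7, 0, 0, 0, -31.0], [33.3, -47.7, 0, 0, 0, -36.2], [34.9, -56.0, 0, 0, 0, -41.3], [35.6, -64.3, 0, 0, 0, -46.5], [35.5, -72.6, 0, 0, 0, -51.7]]
[[-1.0, -8.2, 0, 0, 0, -5.2], [-2.8, -16.3, 0, 0, 0, -10.3], [-5.4, -24.2, 0, 0, 0, -15.5], [-8.8, -31.6, 0, 0, 0, -20.7], [-13.0, -38.7, 0, 0, 0, -25.8], [-17.8, -45.3, 0, 0, 0, -31.0], [-23.3, -51.3, 0, 0, 0, -36.2], [-29.3, -56.7, 0, 0, 0, -41.3], [-35.9, -61.4, 0, 0, 0, -46.5], [-42.9, -65.4, 0, 0, 0, -51.7]]
[[-7.3, -3.3, 0, 0, 0, -5.2], [-15.0, -5.7, 0, 0, 0, -10.3], [-22.8, -7.4, 0, 0, 0, -15.5], [-30.7, -8.2, 0, 0, 0, -20.7], [-38.6, -8.2, 0, 0, 0, -25.8], [-46.4, -7.4, 0, 0, 0, -31.0], [-54.1, -5.8, 0, 0, 0, -36.2], [-61.6, -3.4, 0, 0, 0, -41.3], [-68.7, -0.2, 0, 0, 0, -46.5], [-75.4, 3.6, 0, 0, 0, -51.7]]
```

```bash
cat > chk.py <<'E'
from h import *
from path import *
import sys
o=get_obs(); print(o['joint_pos'].round(1),o['force'].round(1))
s=snap('wrist',sys.argv[1]); s['pose']=s['tool_from_camera']; T=cloud(s)*1000
hp=T[(T[...,2]<-35)&(T[...,2]>-44)&(abs(T[...,0])<25)&(T[...,1]<-12)&(T[...,1]>-60)]
h=hp.mean(0); y=np.radians(o['orientation'][2]); w=o['tool_pos'][:2]*1000+h[0]*np.array([np.cos(y),np.sin(y)])+h[1]*np.array([np.sin(y),-np.cos(y)])
d=w-C; print('handle tool',h.round(1),'world',w.round(1),'r',np.hypot(*d).round(1),'a',round((th0-np.degrees(np.arctan2(d[1],d[0])))%360,1))
E
python3 -m pendant '[[[1.5,8.9,0,0,0,-5.2],[3.9,17.6,0,0,0,-10.3],[7.2,26,0,0,0,-15.5],[11.3,34,0,0,0,-20.7],[16.2,41.5,0,0,0,-25.8],[21.8,48.4,0,0,0,-31],[28.1,54.7,0,0,0,-36.2],[35,60.3,0,0,0,-41.3],[42.4,65.2,0,0,0,-46.5],[50.2,69.3,0,0,0,-51.7]]]'
python3 chk.py wr4
python3 -m pendant '[[[8.2,3.2,0,0,0,-5.2],[16.7,5.6,0,0,0,-10.3],[25.3,7.1,0,0,0,-15.5],[34,7.7,0,0,0,-20.7],[42.7,7.4,0,0,0,-25.8],[51.4,6.2,0,0,0,-31],[59.8,4.1,0,0,0,-36.2],[67.9,1.2,0,0,0,-41.3],[75.7,-2.5,0,0,0,-46.5],[83,-7,0,0,0,-51.7]]]'
python3 chk.py wr5
```

```text
clock: 6.42
tool_pos: [0.5169, -0.0214, 0.1226]
orientation: [179.9, -0.0, -100.9]
force: [-3.6, 0.1, 3.9]
opening: 0.0006
[ 19.4  11.3 -27.1  -0.  -51.7  59.8] [-3.6  0.1  3.9]
handle tool [  1.2 -23.7 -38.8] world [540. -27.] r 73.8 a 100.5
clock: 7.72
tool_pos: [0.6007, -0.0279, 0.1225]
orientation: [180.0, 0.0, -152.5]
force: [-1.0, 3.0, 1.3]
opening: 0.0008
[ 15.9  18.6 -16.7  -0.1 -54.6  11.6] [-1.   3.   1.3]
handle tool [  0.2 -23.2 -38.9] world [611.2 -48.6] r 75.3 a 160.3
```

Tracking matches the plan: commanded 100° and 160°, measured 100.5° and 160.3°. I'll continue.

```bash
python3 -m pendant '[[[6.8,-5.2,0,0,0,-5.2],[13,-11.1,0,0,0,-10.3],[18.6,-17.5,0,0,0,-15.5],[23.4,-24.5,0,0,0,-20.7],[27.5,-31.9,0,0,0,-25.8],[30.8,-39.7,0,0,0,-31],[33.3,-47.7,0,0,0,-36.2],[34.9,-56,0,0,0,-41.3],[35.6,-64.3,0,0,0,-46.5],[35.5,-72.6,0,0,0,-51.7]]]'
python3 chk.py wr6
python3 -m pendant '[[[-1,-8.2,0,0,0,-5.2],[-2.8,-16.3,0,0,0,-10.3],[-5.4,-24.2,0,0,0,-15.5],[-8.8,-31.6,0,0,0,-20.7],[-13,-38.7,0,0,0,-25.8],[-17.8,-45.3,0,0,0,-31],[-23.3,-51.3,0,0,0,-36.2],[-29.3,-56.7,0,0,0,-41.3],[-35.9,-61.4,0,0,0,-46.5],[-42.9,-65.4,0,0,0,-51.7]]]'
python3 chk.py wr7
```

```text
clock: 9.02
tool_pos: [0.6372, -0.1006, 0.1227]
orientation: [179.9, 0.1, 155.9]
force: [2.6, 2.2, -2.0]
opening: 0.0005
[  8.3  22.2 -11.1  -0.  -56.5 -32.4] [ 2.6  2.2 -2. ]
handle tool [ -0.5 -23.7 -38.9] world [ 627.9 -122.5] r 76.0 a 220.4
clock: 10.32
tool_pos: [0.5941, -0.1666, 0.1228]
orientation: [179.9, 0.0, 104.2]
force: [3.9, 0.0, -2.0]
opening: 0.0004
[  2.5  19.9 -14.8   0.  -55.2 -78.2] [ 3.9  0.  -2. ]
handle tool [ -0.4 -24.1 -38.8] world [ 570.8 -172.9] r 75.3 a 280.9
```

```bash
cat > top.py <<'E'
from h import *
import sys
s=snap('top',sys.argv[1])
o=dict(np.load('pics/top1.npz'))
def handle(s):
    W=cloud(s); z=W[...,2]; g=s['pixels'].max(-1)
    d=np.hypot(W[...,0]-.5555,W[...,1]+.099)
    m=(z>.155)&(z<.166)&(d<.095)&(d>.055)
    n,l,st,c=cv2.connectedComponentsWithStats(m.astype(np.uint8))
    for i in range(1,n):
        if st[i,4]>10:
            p=W[l==i].mean(0)*1000; a=np.degrees(np.arctan2(p[1]+99.2,p[0]-555.5)); print(st[i],c[i].round(2),p.round(1),'cw angle',round(-157.4-a,2))
handle(o); handle(s)
E
python3 -m pendant '[[[-7.3,-3.3,0,0,0,-5.2],[-15,-5.7,0,0,0,-10.3],[-22.8,-7.4,0,0,0,-15.5],[-30.7,-8.2,0,0,0,-20.7],[-38.6,-8.2,0,0,0,-25.8],[-46.4,-7.4,0,0,0,-31],[-54.1,-5.8,0,0,0,-36.2],[-61.6,-3.4,0,0,0,-41.3],[-68.7,-0.2,0,0,0,-46.5],[-75.4,3.6,0,0,0,-51.7]]]'
python3 chk.py wr8; python3 top.py top2
python3 -c "
from path import *
rows(340,360,10)"
```

```text
clock: 11.62
tool_pos: [0.5186, -0.1631, 0.123]
orientation: [179.9, -0.0, 52.5]
force: [3.3, -0.9, -1.2]
opening: 0.0006
[   3.2   13.5  -24.1    0.   -52.3 -130.7] [ 3.3 -0.9 -1.2]
handle tool [  0.3 -23.9 -38.6] world [ 499.8 -148.3] r 74.2 a 341.2
[365 254  10   9  69] [369.57 258.22] [ 486.8 -127.1  160.4] cw angle 0.47
[[-2.1, 1.4, 0, 0, 0, -1.7], [-4.2, 2.9, 0, 0, 0, -3.4], [-6.3, 4.5, 0, 0, 0, -5.2], [-8.3, 6.2, 0, 0, 0, -6.9], [-10.2, 7.9, 0, 0, 0, -8.6], [-12.0, 9.7, 0, 0, 0, -10.3], [-13.8, 11.5, 0, 0, 0, -12.1], [-15.5, 13.4, 0, 0, 0, -13.8], [-17.2, 15.4, 0, 0, 0, -15.5], [-18.8, 17.4, 0, 0, 0, -17.2]]
```

View pics/wr8.png

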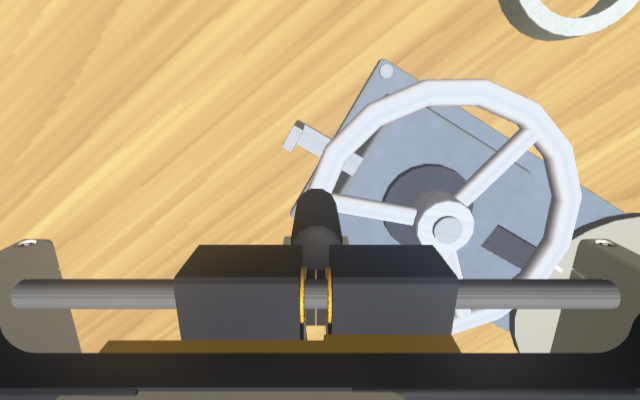

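The wrist view shows the handle at (318,240), about 19° short of the pointer at (300,135). I'll push slowly to about 356°, back off upwards, and measure from the top camera.

```bash
python3 -m pendant '[[[-2.1,1.4,0,0,0,-1.7],[-4.2,2.9,0,0,0,-3.4],[-6.3,4.5,0,0,0,-5.2],[-8.3,6.2,0,0,0,-6.9],[-10.2,7.9,0,0,0,-8.6],[-12,9.7,0,0,0,-10.3],[-13.8,11.5,0,0,0,-12.1],[-15.5,13.4,0,0,0,-13.8],[-15.5,13.4,0,0,0,-13.8],[-15.5,13.4,0,0,0,-13.8]]]'
python3 chk.py wr9
python3 -m pendant '[[[12,-16,0,0,0,0],[25,-31,0,0,0,0],[25,-31,60,0,0,0],[25,-70,110,0,0,0],[25,-120,110,0,0,0],[25,-170,110,0,0,0],[25,-170,110,0,0,0]]]'
python3 top.py top3
python3 - <<'E'
import cv2,numpy as np
a=[cv2.resize(cv2.imread(f'pics/{f}.png')[185:310,270:370+60],None,fx=2.5,fy=2.5,interpolation=2) for f in('top1','top3')]
cv2.imwrite('pics/cmp.png',np.hstack(a))
E
```

```text
clock: 12.98
tool_pos: [0.5018, -0.1497, 0.1223]
orientation: [-180.0, 0.0, 38.6]
force: [2.3, -0.4, 1.0]
opening: 0.0004
[   4.9   11.9  -26.4   -0.   -51.8 -146.2] [ 2.3 -0.4  1. ]
handle tool [  1.3 -24.7 -39.2] world [ 487.4 -129.6] r 74.6 a 358.5
clock: 13.9
tool_pos: [0.5266, -0.3237, 0.2312]
orientation: [-179.9, 0.1, 38.4]
force: [-0.2, 0.9, -0.0]
opening: 0.0005
[365 254  10   9  69] [369.57 258.22] [ 486.8 -127.1  160.4] cw angle 0.47
[370 254   3   9  17] [370.88 258.06] [ 487.1 -130.3  160.3] cw angle -1.82
```

View pics/cmp.png

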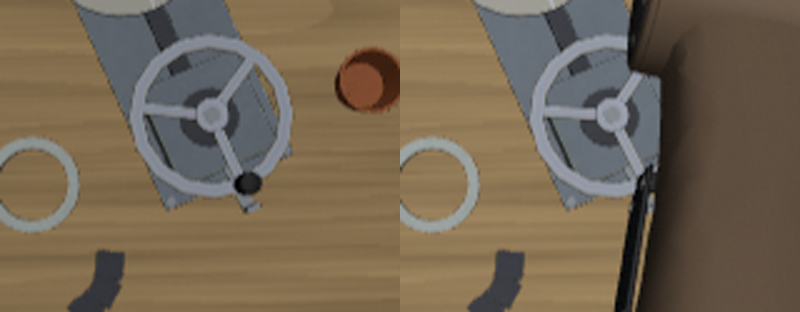

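The right half shows the arm covering the handle. I'll move further clear and look again.

```bash
python3 -m pendant '[[[-20,-40,0,0,0,0],[-50,-80,0,0,0,0],[-80,-120,0,0,0,0],[-110,-160,0,0,0,0],[-140,-200,0,0,0,0],[-170,-240,0,0,0,0],[-200,-270,0,0,0,0],[-200,-270,0,0,0,0]]]'
python3 top.py top4
python3 - <<'E'
import cv2,numpy as np
a=[cv2.resize(cv2.imread(f'pics/{f}.png')[205:280,310:390],None,fx=5,fy=5,interpolation=2) for f in('top1','top4')]
cv2.imwrite('pics/cmp2.png',np.hstack(a))
E
```

```text
clock: 14.95
tool_pos: [0.3252, -0.5913, 0.2316]
orientation: [-179.9, 0.0, 38.4]
force: [0.4, 0.5, -0.0]
opening: 0.0002
[365 254  10   9  69] [369.57 258.22] [ 486.8 -127.1  160.4] cw angle 0.47
[367 254   9   9  64] [371.03 257.77] [ 487.8 -130.7  159.9] cw angle -2.33
```

View pics/cmp2.png

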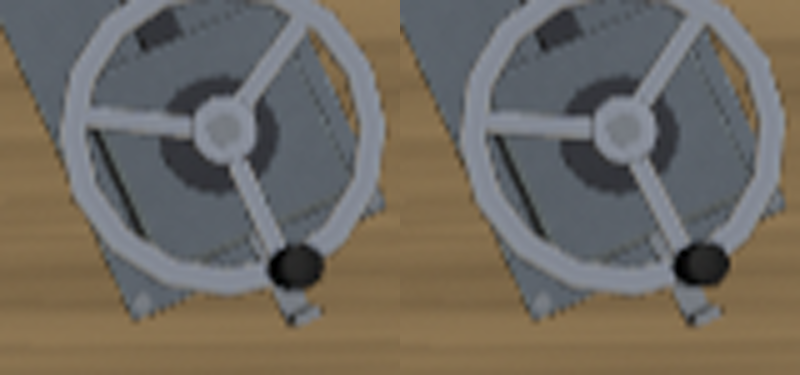

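Both images show the same wheel, and the right one (now) is about 2.8° short by the handle centroid. I'll cross-check with a rotation registration and compute the closing move.

```bash
cat > reg.py <<'E'
import cv2,numpy as np,sys
from scipy.optimize import minimize_scalar
a,b=[cv2.imread(f'pics/{f}.png').astype(np.float32) for f in('top1',sys.argv[1])]
z=np.load('pics/top1.npz'); P=z['pose']; R=P[:3,:3]; t=P[:3,3]
C=np.array([.5555,-.0992])
def rect(im,rot,h):   # resample wheel plane, rotated cw by rot
    r,p=np.meshgrid(np.linspace(.02,.085,60),np.radians(np.arange(0,360,.5))); p=p-np.radians(rot)
    X=np.stack([C[0]+r*np.cos(p),C[1]+r*np.sin(p),np.full_like(r,h)],-1)
    c=(X-t)@R; u=c[...,0]/c[...,2]*z['fx']+z['cx']; v=c[...,1]/c[...,2]*z['fy']+z['cy']
    return cv2.remap(im,u.astype(np.float32),v.astype(np.float32),cv2.INTER_CUBIC)
for h in (.104,.16):
    A=rect(a,0,h); m=(A.min(-1)>115) if h<.15 else (A.max(-1)<60)
    m=cv2.dilate(m.astype(np.uint8),np.ones((7,3)))>0
    f=lambda q:float((abs(A-rect(b,q,h))[m]).mean())
    g=np.arange(-6,6,.2); k=[f(q) for q in g]; print(h,'cw rotation',g[int(np.argmin(k))].round(2),min(k),f(0),m.mean())
E
python3 reg.py top4; python3 -c "
from path import *
for a in (358.4,358.8,359): print(pose(a)-pose(356))"
```

```text
0.104 cw rotation -2.2 3.430920362472534 5.9330735206604 0.32189814814814816
0.16 cw rotation -1.6 4.850065231323242 5.433929920196533 0.12259259259259259
[-1.97518272  2.35233559 -2.06666667]
[-2.29445714  2.75198613 -2.41111111]
[-2.45301769  2.95260605 -2.58333333]
```

The estimates give 2.2 to 2.8° short, so I'll return the same way and advance another 2.4°.

```bash
python3 -m pendant '[[[30,50,0,0,0,0],[60,100,0,0,0,0],[90,150,0,0,0,0],[120,200,0,0,0,0],[150,250,0,0,0,0],[180,310,0,0,0,0],[200,365,0,0,0,0],[200,409,0,0,0,0],[200,409,-55,0,0,0],[200,409,-110,0,0,0]]]'
python3 -m pendant '[[[0,0,0,0,0,0],[-8,10,0,0,0,0],[-16,20,0,0,0,0],[-22,27,0,0,0,0],[-25,31,0,0,0,0],[-26,32.2,0,0,0,-1],[-27,33.4,0,0,0,-2.1],[-27,33.4,0,0,0,-2.1],[-27,33.4,0,0,0,-2.1]]]'
python3 chk.py wr10
python3 -m pendant '[[[12,-16,0,0,0,0],[25,-31,0,0,0,0],[25,-31,55,0,0,0],[25,-31,110,0,0,0],[15,-81,110,0,0,0],[-5,-131,110,0,0,0],[-35,-181,110,0,0,0],[-65,-231,110,0,0,0],[-95,-281,110,0,0,0],[-125,-331,110,0,0,0]]]'
python3 -m pendant '[[[-25,-50,0,0,0,0],[-50,-110,0,0,0,0],[-50,-110,0,0,0,0]]]'
python3 top.py top5; python3 reg.py top5
```

```text
clock: 16.25
tool_pos: [0.5282, -0.1785, 0.1223]
orientation: [179.9, -0.1, 38.8]
force: [0.8, -0.7, -0.6]
opening: 0.0004
clock: 17.38
tool_pos: [0.5009, -0.1476, 0.1227]
orientation: [180.0, -0.0, 36.5]
force: [2.4, -2.0, 2.3]
opening: 0.0007
[   5.1   11.6  -26.6    0.   -51.7 -148.6] [ 2.4 -2.   2.3]
handle tool [  0.7 -24.2 -38.8] world [ 487.  -127.7] r 74.2 a 0.0
clock: 18.68
tool_pos: [0.3736, -0.4808, 0.2318]
orientation: [-179.9, 0.0, 36.5]
force: [1.5, -0.1, 0.9]
opening: 0.0004
clock: 19.05
tool_pos: [0.322, -0.5922, 0.2301]
orientation: [-179.8, 0.0, 36.2]
force: [0.2, 1.2, -0.7]
opening: 0.0003
[365 254  10   9  69] [369.57 258.22] [ 486.8 -127.1  160.4] cw angle 0.47
[366 254   9   9  68] [370.04 257.96] [ 487.4 -128.3  160. ] cw angle -0.56
0.104 cw rotation -0.4 2.15924334526062 2.3828389644622803 0.32189814814814816
0.16 cw rotation -0.2 1.9607094526290894 2.023066520690918 0.12259259259259259
```

The handle is now within 0.2 to 1° of its start mark, on the short side, so a further nudge would only risk overshooting. One last look at the whole table.

View pics/top5.png

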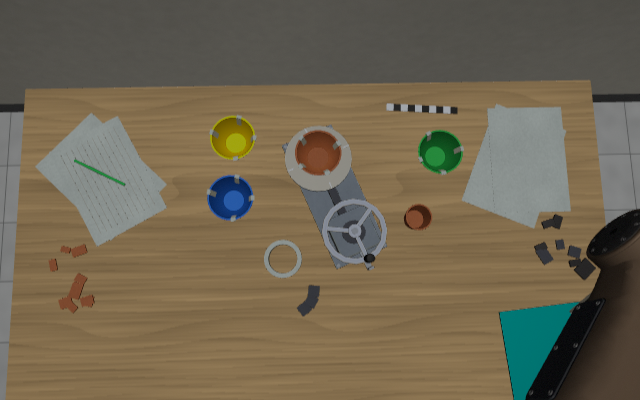

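The handle is back beside the pointer at (370,258). The bowl stands on its plate at (318,152), and the cup, roll, sherd and coloured bowls are where they were.

```bash
python3 -c "
from plant import *
print(close_job())"
```

```text
the job is handed in; nothing more can be done
None
```

I pushed the wheel clockwise through one full turn with the outside of the shut fingertips, never gripping the handle. The last few degrees took a short second push. I then backed the arm well clear and handed the job in at about 19 s.

- **Handle position:** The checks differ slightly but stay within about 1°. The top camera's handle position reads about 1.0° short of the start mark. Matching that view against the first one gives 0.2–0.4° short, and the wrist camera during the final push read 0.0°. I left it there rather than risk going past the mark.
- **Force:** The wrist readings I took stayed at about 5 N or less.
- **Other things on the table:** In the last top view the bowl stands on its plate, and the tape roll, cup, sherd and coloured bowls look unmoved. I did not measure the bowl's own quarter turn separately; I relied on the gearing.

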